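# Key the polariser cell onto the lamp port and hold it home

### The job

Pick up the black knurled polariser cell and slide it, glass side up, over the upright light port of the small lamp. Turn it by its knurled rim until the hidden keyways inside it drop over the cross pin of the port, then push it down against the sprung ring until it is fully home. Finish still gripping the cell and pressing it home, so that its locking screw can be tightened; do not let go, and leave the slide box, the oil vial, the petri dish and the clear white-capped bottle where they are.

Things in the scene. Friction and masses are not known exactly. Their poses are not given: they have to be found in the camera images.
- cell: Loose polariser cell: black knurled round sleeve, 48 mm diameter, 33 mm tall, about 90 g, standing open end down on the desk, a dark glass in a bright ring on top. Origin at the centre of its underside, z up. Bore 32.4 mm diameter (1.2 mm radial clearance on the port), 27 mm deep. Hidden in the bore: four like keyways along body +x, +y, -x, -y, 8 mm wide, 14.5 mm up from the open end.
- cell_top (a point): Centre of the cell's top rim, 33 mm above its underside; z up, x and y as the cell's. The cell starts turned to any angle; its four keyways are a quarter turn apart and any opposite two will do for the pin.
- lamp: Small lamp: white box 100 x 120 mm (100 along its x), fixed to the desk, dark flange 72 mm wide on top. Origin at the centre of its underside; its -x side (dimmer, switch) faces the robot within 0.3 rad. At that side of the flange a lug with a brass locking screw stands 10 mm above the flange, 25 to 50 mm from the port's axis: keep the fingertips above it.
- seat (a point): Centre of the flange's top, 60 mm above the desk, on the port's axis, z up. Cell fully home: its underside within 1 mm of this height. With no keyway over the pin the cell rests on the pin, its underside 13.5 mm above the seat; with keyways over it (within about 5 degrees either way) it goes freely down to the spring ring.
- port_top (a point): Centre of the top of the light port: a fixed upright aluminium tube, 30 mm diameter, 26 mm tall above the seat, top edge bevelled 2 to 3 mm. A brass cross pin, 5 mm thick, passes level through it and sticks out on two opposite sides to 20 mm from the axis, its middle 11 mm above the seat; its direction differs each time (any, not reported).
- spring_ring (a joint): Travel (m) of the steel spring ring round the foot of the port: 0 = up, its top 5 mm above the seat; 0.0045 = pressed down. The cell's underside presses it; this takes 3 N at first and 8 N when down, so the cell springs up about 4.5 mm if it is not held.
- slide_box: Bystander: flat dark green slide box, 102 x 85 x 31 mm, origin at the centre of its underside. To its right (-y), between the robot's start and the work, stands a fixed microscope 0.37 m tall, about x 0.31 to 0.59, y -0.08 to -0.36 m: pass above it or round its front.
- oil_vial: Bystander: small amber vial with a black cap, 22 mm diameter, 51 mm tall, origin at the centre of its underside.
- petri_dish: Bystander: shallow clear petri dish, 57 mm diameter, 12 mm tall, origin at the centre of its underside.
- bottle_water: Bystander: clear bottle with a white cap, 48 mm diameter, 109 mm tall, origin at the centre of its underside.

How it is judged:
By the outcome, as a careful person would: the job done as asked, in the order asked, and still so for the second after the job is handed in, while the arm keeps its last pose, push and grip.
It also fails if it takes over 58 s, if anything falls off the work surface, if the arm or the gripper's body presses on something with over 40 N, if the wrist force passes 120 N, or if a joint passes its speed limit or range.

### The arm

A 6-joint arm with a two-finger parallel gripper is mounted at the origin on a cart in front of the work surface, level with it; the furniture and walls round the work are solid. World frame = base frame: x ahead of the robot, y to its left, z up, the work surface at z = 0. Lengths are in m, angles in degrees, forces in N, time in s.
With the tool pointing down it reaches from about 0.375 to 0.975 m from the base axis. Payload 3.8 kg.
Tool frame: the origin (TCP) lies where the fingers leave the gripper's body, on its centre line; the fingertips stand 73 mm ahead of it and the grasp point (between the pads) lies 54 mm ahead of it; z points along the fingers, y is the line along which they close (so a half turn about z gives the same grasp; the last joint's range is limited). The gripper opens to 85 mm and grips with 20 to 120 N. Pads are 22 mm wide; open, the fingers measure 114 mm over their backs; the gripper's body (76 mm by 85 mm) begins 54 mm behind the grasp point. The pads swing forward as they close: fully open they stand 13 mm farther back than shut.
Start: joints at [64.922, 15.12, 91.902, -0, 72.978, -2.114], TCP at [0.263, 0.622, 0.304] pointing down, gripper open.
Joint ranges: [-150.88, 150.88], [-54.13, 125.18], [17.81, 147.31], [-75.09, 255.09], [0, 152.58], [-146.25, 146.25]. Speed limits (degrees/s): [147.25, 147.25, 180, 180, 180, 180].

### API

Orientations are given as a 3x3 rotation matrix whose columns are the frame's x, y, z axes.
In Python, from bench import * gives the robot as it stands. The module is installed in compiled form; this text tells all that it offers.
- The arm moves only by the shell command python3 -m jog 'ROWS'. ROWS is JSON, a list of rows, each a list of 7 numbers: the turn, a rotation vector about the tool's x, y, z in rad, then the shift along the tool's x, y, z in mm, then the opening, from 0 (shut) to 1 (fully open). A call has 1 to 12 rows; each row is the pose to reach, as a shift and turn from the pose commanded when the call began, along the tool's axes at that moment; what a row does not reach only later rows make up. A row lasts 1/10 s, in which the tool goes at most 50 mm and 8.59 degrees, less where a joint would pass 70% of its speed; a pose out of reach is approached as far as the arm can. A call with a gripper value outside its range is refused whole. The fingers move at their own pace and stop on an object; the grip force is fixed at half the most. Time passes only in rows, so rows that repeat a pose let the fingers close. It gives the time, the measured TCP pose, the force, the opening and the grip force at its end, in the units of the state.
- read_state(): the state, without advancing time (a new reading comes with each control period).
- snapshot(name): name is "scene" or "top" or "wrist"; returns (picture, depth): 480x640x3 uint8, blue, green, red; 480x640 float32, m along the optical axis (not along the pixel's ray), 0 where there is no reading.
- camera_params(name): a dict with "fx", "fy", "cx", "cy" (pixels), "T" (4x4, takes a point from camera to world coordinates). Camera axes: x right, y down, z forward; pixel columns grow to the right and rows downward; lengths in m; the calibration is good to about 2 mm. The wrist camera is an equidistant fisheye: a pixel r from the principal point sees the ray r / f radians off the axis. A picture is of the moment at which its call begins: read the wrist's pose just before it. camera_params takes no time and is no camera call; for the wrist camera it gives the pose at the moment of the call.
- job_done(): hands the job in; it is judged then, once.
The state is a dict: "t": time; "q": joint angles; "joint_vel": joint speeds; "joint_torque": joint torques, N m; "eef_pos": TCP position; "tool_rot": TCP orientation; "force": force on the tool from outside, world axes, zero at the start; "wrist_torque": the same for the moment, N m; "opening": finger opening in m; "gripper_force": force on a finger pad.
Only numpy, scipy, OpenCV 4.12 (cv2) and the standard library are available. Lean on these libraries where they do the work, as an engineer would, in place of code of your own. Each camera call takes 0.05 s, during which the arm holds its last target. There are 200 camera calls.

## Working session

There is one attempt and no reset: what is moved stays moved. The work goes in short steps, Python scripts to look and compute and a shell command to move; the robot and the scene stay as the last step left them, time stands still between calls to the robot, and variables do not carry over. Pictures are saved under pics/ and viewed, at most 10 in all, crops included, and the job is handed in when it is done.

```bash
mkdir -p pics
python3 - <<'E'
from bench import *
import cv2,numpy as np
s=read_state();print(s)
for n in("scene","top"):
    p,d=snapshot(n);cv2.imwrite(f"pics/{n}0.png",p);np.save(f"pics/{n}0.npy",d)
    c=camera_params(n);print(n,c)
E
```

```text
{'t': 0.0, 'q': array([ 6.49219338e+01,  1.51683153e+01,  9.19818324e+01,  4.27311116e-04,
        7.29780849e+01, -2.11389431e+00]), 'joint_vel': array([-0.08781598,  0.07386013,  0.05295616,  0.0225657 ,  0.04080873,
        0.01243941]), 'joint_torque': array([-3.60235072e-04, -5.15119457e+01, -3.67308676e+01, -5.76610341e-05,
        1.30690512e-02, -4.49549918e-05]), 'eef_pos': array([0.26310664, 0.62098418, 0.30256632]), 'tool_rot': array([[-9.20748107e-01,  3.90156392e-01, -9.55074874e-04],
       [ 3.90157551e-01,  9.20745887e-01, -2.02407515e-03],
       [ 8.96754030e-05, -2.23629304e-03, -9.99997495e-01]]), 'force': array([-0.47297586,  0.15902993, -1.09023827]), 'wrist_torque': array([ 0.03302472, -0.03140669, -0.00742209]), 'gripper_force': 0.0, 'opening': 0.08529260234718783}
scene {'fx': 617.1850239927279, 'fy': 617.1850239927279, 'cx': 324.69466350678954, 'cy': 246.25115094834365, 'T': array([[ 0.82562317, -0.39069085,  0.40707129,  0.16162777],
       [-0.56411825, -0.58542117,  0.58228228, -0.38617293],
       [ 0.01081579, -0.71038209, -0.70373312,  0.73132532],
       [ 0.        ,  0.        ,  0.        ,  1.        ]])}
top {'fx': 497.6956367238593, 'fy': 497.6956367238593, 'cx': 315.8711625058013, 'cy': 231.80534971975663, 'T': array([[ 0.00245963, -0.97889371,  0.20435522,  0.34177496],
       [-0.99999547, -0.00205338,  0.00219999,  0.14600405],
       [-0.00173394, -0.2043597 , -0.97889433,  1.02142754],
       [ 0.        ,  0.        ,  0.        ,  1.        ]])}
```

View pics/scene0.png

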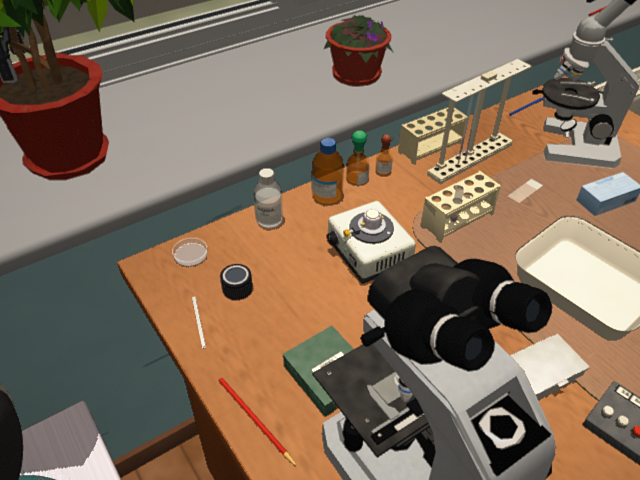

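View pics/top0.png

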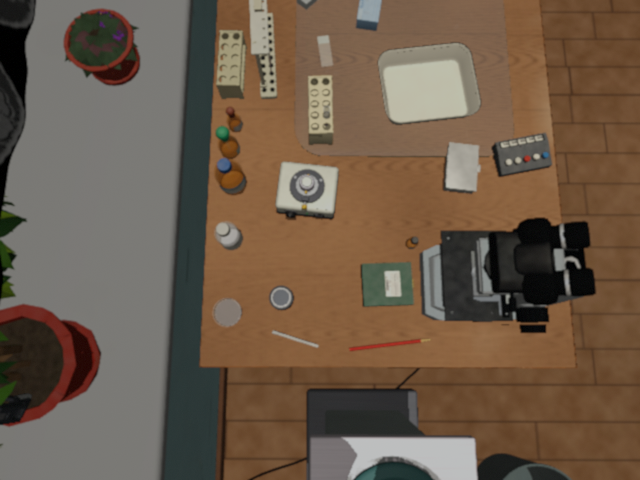

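The scene view shows the cell at (236,278) and the lamp port at (373,217). In the top view they are at (281,298) and (307,185). I'll measure both from the depth of the two views.

```bash
cat > h.py <<'E'
from bench import *
import cv2,numpy as np
def cloud(n,d):
    c=camera_params(n);v,u=np.mgrid[:480,:640]
    P=np.stack([(u-c['cx'])/c['fx']*d,(v-c['cy'])/c['fy']*d,d],-1)
    return P@c['T'][:3,:3].T+c['T'][:3,3]
E
python3 - <<'E'
from h import *
def circ(P):
    A=np.c_[2*P[:,:2],np.ones(len(P))];s=np.linalg.lstsq(A,(P[:,:2]**2).sum(1),rcond=None)[0]
    return s[:2],np.sqrt(s[2]+s[0]**2+s[1]**2)
for n,cc,lc in(("scene",(236,278),(371,225)),("top",(281,298),(307,188))):
    d=np.load(f"pics/{n}0.npy");P=cloud(n,d)
    for nm,(u,v),w in(("cell",cc,28),("lamp",lc,50)):
        Q=P[v-w:v+w,u-w:u+w].reshape(-1,3);Q=Q[d[v-w:v+w,u-w:u+w].ravel()>0]
        print(n,nm,"hist",np.histogram(Q[:,2],bins=np.arange(-.01,.13,.005))[0])
        for lo,hi in(((.028,.04),) if nm=="cell" else ((.05,.065),(.08,.095))):
            R=Q[(Q[:,2]>lo)&(Q[:,2]<hi)]
            if len(R)<5: continue
            h=cv2.convexHull(R[:,:2].astype(np.float32))[:,0]
            print(lo,len(R),"z",np.median(R[:,2]),"mean",R.mean(0)[:2],"hullcirc",circ(h),"minrect",cv2.minAreaRect(h))
E
```

```text
scene cell hist [   0 1545  664   60   66   70   70  293  350    1    0    0    0    0
    0    0    0    0    0    0    0    0    0    0    0    0    0    0]
0.028 531 z 0.031050567913790572 mean [0.41603305 0.21682868] hullcirc (array([0.41644897, 0.21745427]), np.float64(0.024498921387190543)) minrect ((0.4165097177028656, 0.21771471202373505), (0.048096396028995514, 0.049316082149744034), 15.81976318359375)
scene lamp hist [   4 2868 1231  231  192  136  188  219  252  273  296  370 1693  593
  366  181   63   47   98  111    0    0    0    0    0    0    0    0]
0.05 2652 z 0.05381299852083948 mean [0.63315973 0.16536844] hullcirc (array([0.63791558, 0.20101456]), np.float64(0.09400795406305978)) minrect ((0.6414805054664612, 0.20812585949897766), (0.2049425095319748, 0.09869678318500519), 84.11361694335938)
0.08 209 z 0.08512526783516305 mean [0.63594153 0.16419796] hullcirc (array([0.63724208, 0.16580122]), np.float64(0.014586894107334167)) minrect ((0.6366593837738037, 0.16583135724067688), (0.026629986241459846, 0.02971547096967697), 14.441243171691895)
top cell hist [   2 1
[... 349 characters left out ...]
.04570246487855911), 45.60205841064453)
top lamp hist [  17 2707 3441  576   90   33   41   51   56   83   97  159 1177  707
  377  127   41    7   45  125    8    0    0    0    0    0    0    0]
0.05 2261 z 0.05483587131273904 mean [0.63674477 0.16736346] hullcirc (array([0.63827234, 0.16681858]), np.float64(0.06808230348061028)) minrect ((0.6376723051071167, 0.1679682731628418), (0.11834944784641266, 0.09974412620067596), 83.59306335449219)
0.08 178 z 0.08629659142090701 mean [0.63725612 0.16761226] hullcirc (array([0.63810259, 0.16782635]), np.float64(0.014451329158809907)) minrect ((0.6378142833709717, 0.16792729496955872), (0.02853633277118206, 0.027266640216112137), 47.52103042602539)
```

Both views agree. The cell is at (0.4166, 0.2178) with its top at about 0.032, and the port is at (0.638, 0.167) with its top at about 0.086, which match the stated heights. I'll move above the cell.

```bash
python3 -m jog '[[0,0,0,-30,-31,5,1],[0,0,0,-60,-62,10,1],[0,0,0,-90,-94,15,1],[0,0,0,-120,-125,20,1],[0,0,0,-150,-156,25,1],[0,0,0,-180,-187,30,1],[0,0,0,-210,-218,35,1],[0,0,0,-240,-250,40,1],[0,0,0,-270,-281,50,1],[0,0,0,-299,-312,60,1],[0,0,0,-299,-312,60,1],[0,0,0,-299,-312,60,1]]'
cat >> h.py <<'E'
def wcloud():
    c=camera_params("wrist");p,d=snapshot("wrist")
    v,u=np.mgrid[:480,:640];x=(u-c['cx'])/c['fx'];y=(v-c['cy'])/c['fy'];r=np.hypot(x,y)+1e-9
    k=np.tan(np.minimum(r,1.5))/r
    P=np.stack([x*k*d,y*k*d,d],-1)@c['T'][:3,:3].T+c['T'][:3,3]
    P[d<=0]=np.nan
    return p,P
def go(pos,phi=None):
    "shift in mm along tool axes, turn about tool z (rad), to reach pos"
    s=read_state();R=s['tool_rot'];sh=R.T@(np.array(pos)-s['eef_pos'])*1000
    a=np.degrees(np.arctan2(R[1,1],R[0,1]))
    print("pos",s['eef_pos'].round(4),"tilt",R[:2,2].round(4),"phi",a.round(2),"shift",sh.round(1),"turn rad",None if phi is None else round(-np.radians(phi-a),4),"F",s['force'].round(1))
E
python3 - <<'E'
from h import *
p,P=wcloud();cv2.imwrite("pics/w1.png",p);np.save("pics/w1.npy",P)
m=(P[...,2]>.026)&(P[...,2]<.045)&(np.hypot(P[...,0]-.4166,P[...,1]-.2178)<.035)
print(m.sum(),np.nanmedian(P[m][:,2]),cv2.minEnclosingCircle(P[m][:,:2].astype(np.float32)))
go((.4166,.2178,.082))
E
```

```text
t: 1.3
eef_pos: [0.4168, 0.2167, 0.2434]
tool_rot: [[-0.92, 0.393, -0.001], [0.393, 0.92, -0.0], [0.001, -0.0, -1.0]]
force: [0.8, 0.9, -0.2]
opening: 0.0852
gripper_force: 0.0
2810 0.030901600322103345 ((0.415310800075531, 0.2177932858467102), 0.02435794100165367)
pos [0.4169 0.2177 0.2438] tilt [-0.0004  0.0005] phi 66.97 shift [  0.2  -0.  161.8] turn rad None F [-0.1 -0.3  0.5]
```

View pics/w1.png

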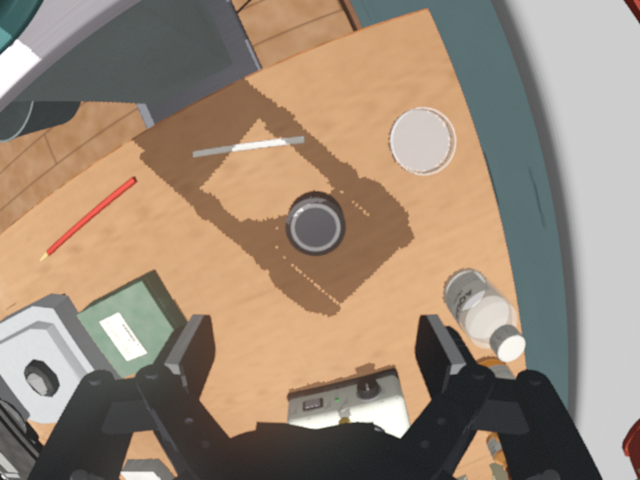

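The wrist view confirms the cell at (315,223), about 1 mm from the earlier estimate. The fingers at (195,350) and (440,350) are clear of the dish at (421,140). I'll descend and grip.

```bash
python3 -m jog '[[0,0,0,0.5,0,30,1],[0,0,0,0.5,0,60,1],[0,0,0,0.5,0,90,1],[0,0,0,0.5,0,120,1],[0,0,0,0.5,0,140,1],[0,0,0,0.5,0,155,1],[0,0,0,0.5,0,162,1],[0,0,0,0.5,0,162,1],[0,0,0,0.5,0,162,0.45],[0,0,0,0.5,0,162,0.3],[0,0,0,0.5,0,162,0.3],[0,0,0,0.5,0,162,0.3]]'; python3 -m jog '[[0,0,0,0,0,0,0.3],[0,0,0,0,0,0,0.3],[0,0,0,0,0,0,0.3],[0,0,0,0,0,0,0.3]]'
```

```text
t: 2.55
eef_pos: [0.4175, 0.2183, 0.0834]
tool_rot: [[-0.921, 0.39, 0.002], [0.39, 0.921, 0.001], [-0.002, 0.002, -1.0]]
force: [-0.5, 0.3, 4.7]
opening: 0.0462
gripper_force: 61.9
t: 2.95
eef_pos: [0.4175, 0.2183, 0.0834]
tool_rot: [[-0.921, 0.39, 0.002], [0.39, 0.921, 0.001], [-0.002, 0.002, -1.0]]
force: [-0.7, 1.5, 5.2]
opening: 0.046
gripper_force: 61.9
```

```bash
python3 -m jog '[[0,0,0,0,0,-10,0.3],[0,0,0,0,0,-30,0.3],[0,0,0,0,0,-60,0.3],[0,0,0,0,0,-90,0.3],[0,0,0,0,0,-120,0.3],[0,0,0,0,0,-140,0.3],[0,0,0,0,0,-140,0.3]]'; python3 -m jog '[[0,0,0.04,-20,3,0,0.3],[0,0,0.08,-45,8,0,0.3],[0,0,0.13,-75,13,0,0.3],[0,0,0.18,-105,18,0,0.3],[0,0,0.23,-135,23,0,0.3],[0,0,0.28,-165,28,0,0.3],[0,0,0.32,-190,33,0,0.3],[0,0,0.35,-210,36,0,0.3],[0,0,0.38,-223,38.6,0,0.3],[0,0,0.38,-223,38.6,0,0.3],[0,0,0.38,-223,38.6,0,0.3]]'
python3 - <<'E'
from h import *
go((.6377,.1672,.180),45)
p,P=wcloud();cv2.imwrite("pics/w2.png",p);np.save("pics/w2.npy",P)
out=[]
for n,b in(("scene",(310,110,130,130)),("top",(250,120,110,110))):
    q,d=snapshot(n);np.save(f"pics/{n}2.npy",d);x,y,w,h=b
    out.append(cv2.resize(q[y:y+h,x:x+w],(400,400),interpolation=cv2.INTER_CUBIC))
cv2.imwrite("pics/c2.png",np.hstack(out))
E
```

```text
t: 3.65
eef_pos: [0.4185, 0.2186, 0.2259]
tool_rot: [[-0.921, 0.39, 0.007], [0.39, 0.921, 0.003], [-0.005, 0.006, -1.0]]
force: [0.7, 0.4, -0.1]
opening: 0.0462
gripper_force: 61.8
t: 4.75
eef_pos: [0.6359, 0.1663, 0.2208]
tool_rot: [[-0.711, 0.704, -0.002], [0.704, 0.711, -0.0], [0.002, -0.002, -1.0]]
force: [-1.2, 0.6, -0.8]
opening: 0.0462
gripper_force: 61.7
pos [0.6359 0.1663 0.2208] tilt [-0.0024 -0.0003] phi 45.28 shift [-0.7  2.  40.8] turn rad 0.0048 F [-1.2  0.6 -0.8]
```

View pics/w2.png

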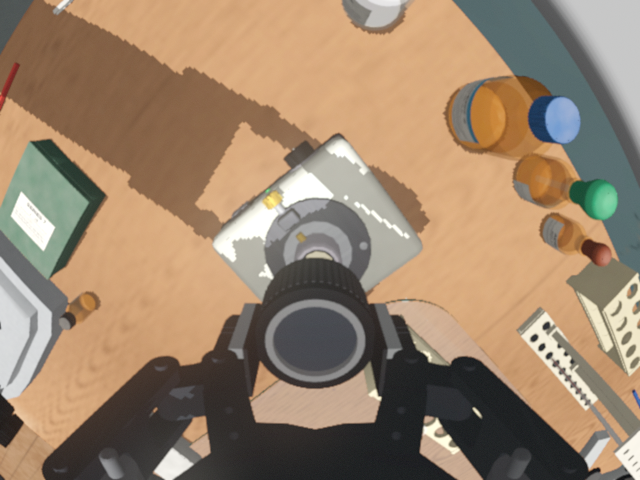

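View pics/c2.png

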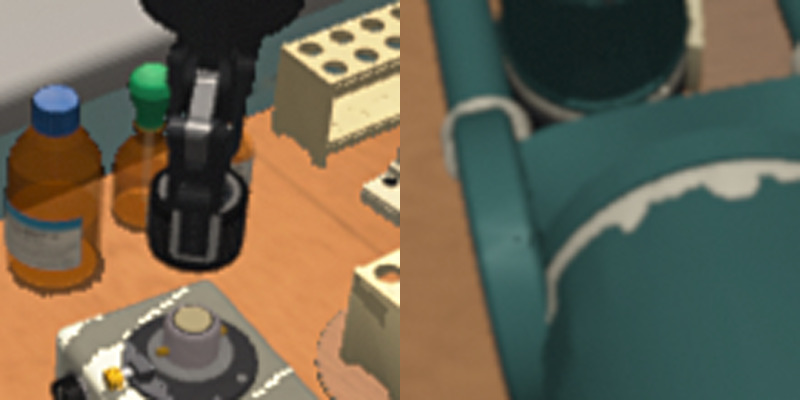

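The wrist view shows the cell held squarely at (318,335). The brass lug is at (272,198) and one end of the pin at (300,237), and the scene crop shows the pin at (162,350) and (222,328). Next I'll measure the cell in the hand against the port.

Run:
```python
from h import *
def cen(P):
    A=np.c_[2*P[:,:2],np.ones(len(P))];s=np.linalg.lstsq(A,(P[:,:2]**2).sum(1),rcond=None)[0]
    return s[:2].round(4),np.sqrt(s[2]+s[0]**2+s[1]**2).round(4)
t=read_state()['eef_pos'];print("tcp",t)
P=np.load("pics/w2.npy")
m=(np.hypot(P[...,0]-t[0],P[...,1]-t[1])<.027)&(P[...,2]>.155)&(P[...,2]<.185)
# exclude finger pixels by image region
u=np.arange(640)[None,:];v=np.arange(480)[:,None];r=m&(u>262)&(u<374)&(v>285)&(v<392)
Q=P[r];print("wrist top",len(Q),np.median(Q[:,2]),cv2.minEnclosingCircle(Q[:,:2].astype(np.float32)),cen(cv2.convexHull(Q[:,:2].astype(np.float32))[:,0]))
d=np.load("pics/scene2.npy");S=cloud("scene",d)
Q=S[170:200,355:395].reshape(-1,3);Q=Q[(Q[:,2]>.163)&(Q[:,2]<.18)&(np.hypot(Q[:,0]-t[0],Q[:,1]-t[1])<.03)]
print("scene top",len(Q),np.median(Q[:,2]),Q.mean(0))
# port top / pin from scene
for d,n in((d,"now"),(np.load("pics/scene0.npy"),"0")):
    S=cloud("scene",d);m=(np.hypot(S[...,0]-.6377,S[...,1]-.1668)<.022)
    Q=S[m&(S[...,2]>.0835)&(S[...,2]<.09)];print(n,len(Q),cv2.minEnclosingCircle(Q[:,:2].astype(np.float32)))
# pin ends in crop -> pixel, intersect z=.072
c=camera_params("scene")
def ray(u,v,z):
    w=c['T'][:3,:3]@np.array([(u-c['cx'])/c['fx'],(v-c['cy'])/c['fy'],1]);o=c['T'][:3,3];return o+w*(z-o[2])/w[2]
a=ray(310+162*.325,110+350*.325,.072);b=ray(310+222*.325,110+328*.325,.072);print(a,b,np.degrees(np.arctan2(*(b-a)[1::-1])))
```

```text
tcp [0.63571709 0.16663549 0.22162619]
wrist top 10214 0.16793322193386837 ((0.6356422901153564, 0.1683613359928131), 0.025420965626835823) (array([0.6353, 0.1679]), np.float64(0.0247))
scene top 173 0.16896501995867408 [0.63113752 0.15742286 0.16864308]
now 165 ((0.6372907161712646, 0.16557541489601135), 0.015081876888871193)
0 161 ((0.6367485523223877, 0.16592152416706085), 0.015336177311837673)
[0.62127673 0.16776892 0.072     ] [0.6573566  0.16398223 0.072     ] -5.9914293337174485
```

```bash
python3 -m jog '[[0,0,0,-1.6,1,15,0.3],[0,0,0,-1.6,1,30,0.3],[0,0,0,-1.6,1,42,0.3],[0,0,0,-1.6,1,46,0.3],[0,0,0,-1.6,1,49,0.3],[0,0,0,-1.6,1,51,0.3],[0,0,0,-1.6,1,53,0.3],[0,0,0,-1.6,1,54,0.3],[0,0,0,-1.6,1,55,0.3],[0,0,0,-1.6,1,55,0.3]]'; python3 -c "
from h import *
go((.6376,.1662,.157),45);print(read_state()['wrist_torque'])"
```

```text
t: 5.9
eef_pos: [0.6388, 0.1659, 0.1671]
tool_rot: [[-0.71, 0.704, 0.0], [0.704, 0.71, 0.0], [-0.0, 0.0, -1.0]]
force: [-0.4, 0.1, -0.6]
opening: 0.0461
gripper_force: 61.7
pos [0.6388 0.1659 0.1671] tilt [0.0003 0.0001] phi 45.26 shift [ 1.1 -0.6 10.1] turn rad 0.0046 F [-0.4  0.1 -0.6]
[-0.00645242 -0.00606905 -0.00983231]
```

```bash
python3 -m jog '[[0,0,0,0.8,-0.4,0,0.3],[0,0,0,0.8,-0.4,2,0.3],[0,0,0,0.8,-0.4,4,0.3],[0,0,0,0.8,-0.4,5,0.3],[0,0,0,0.8,-0.4,6,0.3],[0,0,0,0.8,-0.4,7,0.3],[0,0,0,0.8,-0.4,8,0.3],[0,0,0,0.8,-0.4,8,0.3]]'
```

```text
t: 6.7
eef_pos: [0.6377, 0.1661, 0.1586]
tool_rot: [[-0.71, 0.704, -0.0], [0.704, 0.71, -0.0], [0.0, -0.0, -1.0]]
force: [-0.0, -0.0, -1.3]
opening: 0.046
gripper_force: 61.7
```

```bash
python3 -c "
from h import *
go((.6376,.1662,.157),45);print(read_state()['wrist_torque'])"
```

```text
pos [0.6377 0.1661 0.1586] tilt [-0.0004 -0.0001] phi 45.26 shift [ 0.1 -0.1  1.6] turn rad 0.0046 F [-0.  -0.  -1.3]
[-0.0185515  -0.00710045  0.00990785]
```

```bash
python3 -m jog '[[0,0,0,0,0,1,0.3],[0,0,0,0,0,2,0.3],[0,0,0,0,0,3,0.3],[0,0,0,0,0,3,0.3],[0,0,0,0,0,3,0.3]]'
```

```text
t: 7.2
eef_pos: [0.638, 0.1662, 0.1567]
tool_rot: [[-0.71, 0.704, 0.001], [0.704, 0.71, 0.0], [-0.0, 0.0, -1.0]]
force: [-2.2, -1.4, 4.5]
opening: 0.046
gripper_force: 62.4
```

It rests on the pin at the expected height, pressing with about 5 N. I'll turn it in small steps until it drops.

```bash
python3 -m jog '[[0,0,-0.03,0,0,0,0.3],[0,0,-0.06,0,0,0,0.3],[0,0,-0.09,0,0,0,0.3],[0,0,-0.12,0,0,0,0.3],[0,0,-0.15,0,0,0,0.3],[0,0,-0.15,0,0,0,0.3]]'
```

```text
t: 7.8
eef_pos: [0.6376, 0.1662, 0.1553]
tool_rot: [[-0.808, 0.589, -0.001], [0.589, 0.808, -0.0], [0.0, -0.0, -1.0]]
force: [0.8, 2.7, 0.5]
opening: 0.0461
gripper_force: 61.9
```

```bash
python3 -m jog '[[0,0,0,0,0,1,0.3],[0,0,0,0,0,2,0.3],[0,0,0,0,0,3,0.3],[0,0,0,0,0,4,0.3],[0,0,0,0,0,4,0.3]]'; python3 -c "
from bench import *
s=read_state();print(s['wrist_torque'],s['force'],s['eef_pos'])"
```

```text
t: 8.3
eef_pos: [0.6377, 0.1663, 0.1517]
tool_rot: [[-0.808, 0.59, -0.0], [0.59, 0.808, 0.0], [0.0, -0.0, -1.0]]
force: [0.2, 2.3, 2.2]
opening: 0.0463
gripper_force: 62.1
[ 0.39694244 -0.01019887  0.16018381] [0.16546236 2.32093797 2.22800651] [0.63766597 0.16626085 0.15170577]
```

Keyed: it is past the pin top. A slight relieving turn, then on down to the spring and home.

```bash
python3 -m jog '[[0,0,-0.03,0.2,0.3,0,0.3],[0,0,-0.03,0.2,0.3,1,0.3],[0,0,-0.03,0.2,0.3,2,0.3],[0,0,-0.03,0.2,0.3,3,0.3],[0,0,-0.03,0.2,0.3,4,0.3],[0,0,-0.03,0.2,0.3,5,0.3],[0,0,-0.03,0.2,0.3,6,0.3],[0,0,-0.03,0.2,0.3,7,0.3],[0,0,-0.03,0.2,0.3,7,0.3]]'; python3 -c "
from bench import *
s=read_state();print(s['wrist_torque'],s['force'],s['eef_pos'])"
```

```text
t: 9.2
eef_pos: [0.6378, 0.1663, 0.1451]
tool_rot: [[-0.825, 0.565, -0.0], [0.565, 0.825, -0.0], [-0.0, -0.0, -1.0]]
force: [-3.6, -1.5, 4.7]
opening: 0.0459
gripper_force: 62.3
[-0.34365605  0.51707126  0.05989535] [-3.59391514 -1.50842649  4.72094131] [0.6377724  0.16630591 0.14513126]
```

```bash
python3 -m jog '[[0,0,0,0.3,-0.1,1,0.3],[0,0,0,0.3,-0.1,2,0.3],[0,0,0,0.3,-0.1,3,0.3],[0,0,0,0.3,-0.1,4,0.3],[0,0,0,0.3,-0.1,4,0.3],[0,0,0,0.3,-0.1,4,0.3]]'; python3 -c "
from bench import *
s=read_state();print(s['wrist_torque'],s['force'],s['eef_pos'])"
```

```text
t: 9.8
eef_pos: [0.6379, 0.1664, 0.1438]
tool_rot: [[-0.825, 0.565, 0.001], [0.565, 0.825, -0.0], [-0.001, -0.0, -1.0]]
force: [-7.4, -2.5, 16.1]
opening: 0.0461
gripper_force: 63.6
[-0.61264881  1.28754813  0.03778778] [-7.36361842 -2.52239115 16.09899515] [0.63785028 0.16637174 0.14377047]
```

```bash
python3 -m jog '[[0,0,0,0.3,-0.4,0,0.3],[0,0,0,0.7,-0.8,0,0.3],[0,0,0,0.7,-0.8,0.5,0.3],[0,0,0,0.7,-0.8,1,0.3],[0,0,0,0.7,-0.8,1,0.3]]'
python3 - <<'E'
from h import *
s=read_state();print(s['wrist_torque'],s['force'],s['eef_pos'])
q,d=snapshot("scene");w,P=wcloud();np.save("pics/w3.npy",P)
cv2.imwrite("pics/c3.png",np.hstack([cv2.resize(q[150:290,310:450],(400,400),interpolation=cv2.INTER_CUBIC),cv2.resize(w[180:420,200:440],(400,400))]))
S=cloud("scene",d);t=s['eef_pos']
m=(np.hypot(S[...,0]-t[0],S[...,1]-t[1])<.022)&(S[...,2]>.085)&(S[...,2]<.1);print("scene",m.sum(),np.median(S[m][:,2]))
u=np.arange(640)[None,:];v=np.arange(480)[:,None]
m=(np.hypot(P[...,0]-t[0],P[...,1]-t[1])<.018)&(P[...,2]>.08)&(P[...,2]<.11)&(u>262)&(u<374)&(v>285)&(v<392)
Q=P[m];print("wrist",len(Q),np.median(Q[:,2]),np.linalg.lstsq(np.c_[Q[:,:2]-t[:2],np.ones(len(Q))],Q[:,2],rcond=None)[0])
for z in(.0605,):
    m=(abs(P[...,2]-z)<.004);print("flange z med",np.median(P[m][:,2]),m.sum())
E
```

```text
t: 10.3
eef_pos: [0.6377, 0.1663, 0.1438]
tool_rot: [[-0.825, 0.565, 0.003], [0.565, 0.825, 0.0], [-0.002, 0.002, -1.0]]
force: [-6.7, -4.2, 18.6]
opening: 0.0459
gripper_force: 63.8
[-0.6207151   1.24553135  0.03184418] [-6.68181611 -4.20525679 18.60034571] [0.6377163  0.16630323 0.14378154]
scene 109 0.09135260205233708
wrist 5439 0.08948881924405418 [ 0.04319254 -0.03470148  0.08991656]
flange z med 0.0595716743254707 7561
```

View pics/c3.png

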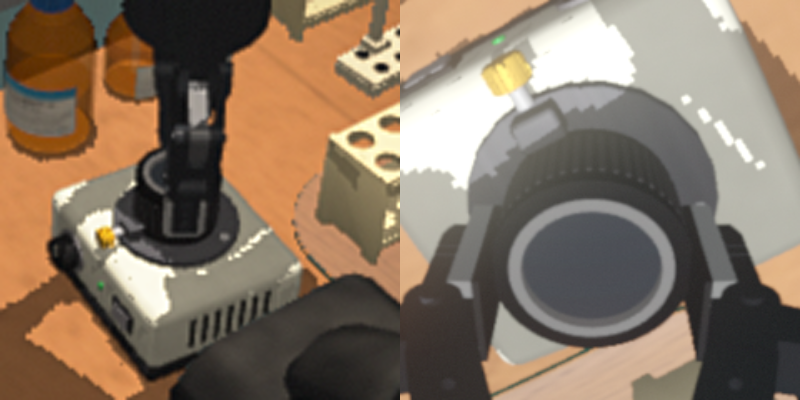

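```bash
python3 -m jog '[[0,0,0,0,0,0,0.3],[0,0,0,0,0,0,0.3],[0,0,0,0,0,0,0.3],[0,0,0,0,0,0,0.3],[0,0,0,0,0,0,0.3]]'
python3 - <<'E'
from h import *
u=np.arange(640)[None,:];v=np.arange(480)[:,None]
for f,t in(("w2",(.6357,.1666)),("w3",(.6377,.1663))):
    P=np.load(f"pics/{f}.npy")
    m=(np.hypot(P[...,0]-t[0],P[...,1]-t[1])<.018)&(P[...,2]>.08)&(P[...,2]<.18)&(u>262)&(u<374)&(v>285)&(v<392)
    Q=P[m];print(f,len(Q),np.median(Q[:,2]),np.linalg.lstsq(np.c_[Q[:,:2]-t,np.ones(len(Q))],Q[:,2],rcond=None)[0])
print(read_state()['force'],read_state()['eef_pos'])
E
```

```text
t: 10.9
eef_pos: [0.6377, 0.1663, 0.1438]
tool_rot: [[-0.825, 0.565, 0.003], [0.565, 0.825, 0.0], [-0.002, 0.002, -1.0]]
force: [-6.8, -2.9, 17.9]
opening: 0.0459
gripper_force: 63.8
w2 5445 0.16643180672620353 [ 0.03423245 -0.03210037  0.16684951]
w3 5441 0.08948891214768662 [ 0.04305085 -0.03472908  0.08991698]
[-6.79403217 -2.92620829 17.88315786] [0.63770609 0.16628724 0.14375084]
```

It holds against a stop at about home height. I'll push a bit harder with a small wiggle to rule out a jam.

```bash
python3 -m jog '[[0,0,0.015,0.4,-0.3,1,0.3],[0,0,0.015,0.4,-0.3,2,0.3],[0,0,-0.015,0.4,-0.3,2,0.3],[0,0,-0.015,0.4,-0.3,2.5,0.3],[0,0,0,0.4,-0.3,2.5,0.3],[0,0,0,0.4,-0.3,2.5,0.3],[0,0,0,0.4,-0.3,2.5,0.3]]'
python3 - <<'E'
from h import *
s=read_state();w,P=wcloud();t=(.6377,.1663)
u=np.arange(640)[None,:];v=np.arange(480)[:,None]
m=(np.hypot(P[...,0]-t[0],P[...,1]-t[1])<.018)&(P[...,2]>.08)&(P[...,2]<.18)&(u>262)&(u<374)&(v>285)&(v<392)
print(s['eef_pos'],s['force'],s['wrist_torque'],s['joint_vel'].round(2),np.median(P[m][:,2]))
E
```

```text
t: 11.6
eef_pos: [0.638, 0.1665, 0.1437]
tool_rot: [[-0.825, 0.565, 0.005], [0.565, 0.825, 0.0], [-0.004, 0.003, -1.0]]
force: [-9.8, -4.4, 27.1]
opening: 0.0463
gripper_force: 64.7
[0.63799966 0.16647358 0.14367623] [-9.79510753 -4.40481175 27.05097609] [-0.80123604  1.82168919  0.17178156] [-0.02  0.03  0.02  0.04  0.12 -0.05] 0.08942996891062183
```

```bash
python3 -m jog '[[0,0,0,0,0,-0.5,0.3],[0,0,0,0,0,-0.5,0.3],[0,0,0,0,0,-0.5,0.3],[0,0,0,0,0,-0.5,0.3]]'; python3 -c "
from bench import *
s=read_state();print(s['eef_pos'],s['force']);print(job_done())"
```

```text
t: 12.05
eef_pos: [0.638, 0.1665, 0.1437]
tool_rot: [[-0.825, 0.565, 0.005], [0.565, 0.825, 0.0], [-0.004, 0.003, -1.0]]
force: [-9.1, -4.8, 25.5]
opening: 0.0457
gripper_force: 64.5
[0.63796768 0.16646581 0.14369411] [-9.06184289 -4.795377   25.51915327]
the job is handed in; nothing more can be done
None
```

The cell is keyed over the cross pin and pressed against a firm stop, still gripped and held down with about 25 N; its underside measures about 0.3 to 1 mm above the seat, so fully home but near the 1 mm limit, and the job was handed in at 12 s with the bystanders not approached.

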